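# Hang the rinsed tube rack on the drying peg

### The arm

A 7-joint arm with a two-finger parallel gripper is mounted at the origin on the work surface. World frame = base frame: x ahead of the robot, y to its left, z up, the work surface at z = 0. Lengths are in m, angles in rad, forces in N, time in s.
With the tool pointing down it reaches from about 0.425 to 0.925 m from the base axis. Payload 6.8 kg.
Tool frame: the origin (TCP) lies midway between the tips of the shut fingers; the grasp point (between the pads) lies 19 mm behind it (r.grip_depth is the distance from the TCP to the grasp point, in m); z points along the fingers, y is the line along which they close (so a half turn about z gives the same grasp; the last joint's range is limited). The gripper opens to 85 mm and grips with 20 to 120 N. Pads are 22 mm wide; open, the fingers measure 114 mm over their backs; the gripper's body (76 mm by 85 mm) begins 54 mm behind the grasp point. The pads swing forward as they close: fully open they stand 13 mm farther back than shut.
Start: joints at [0.997, 0.477, 0.022, 1.555, -0.011, 1.109, -0.083], TCP at [0.303, -0.603, 0.231] pointing down, gripper open.
Joint ranges: [-2.96, 2.96], [-0.34, 2.1], [-1.41, 1.46], [0.24, 2.44], [-1.37, 4.51], [0.17, 1.92], [-2.96, 2.96]. Speed limits (rad/s): [2.39, 2.39, 3.14, 3.14, 3.14, 3.14, 3.14].

### API

Orientations are given as a rotation vector (axis times angle).
In Python, from bench import telemetry, grab_frame, calibration, order, silhouettes, r gives the robot as it stands.
- The arm moves only by the tool apply_moves, never from a script. Its argument "moves" is a list of rows, each a list of 7 numbers: the turn, a rotation vector about the tool's x, y, z scaled (see below), then the shift along the tool's x, y, z scaled (see below), then the opening, from -1 (shut) to 1 (fully open). A call has exactly 8 rows; each row shifts and turns the commanded pose from where the row before left it, along the tool's axes as they then stand; what a row does not reach is not made up. The controller multiplies each number of a shift by 1000 mm and each number of a turn by 6 degrees. A row lasts 1/12 s, in which the tool goes at most 41.7 mm and 7.16 degrees, less where a joint would pass 70% of its speed; a pose out of reach is approached as far as the arm can. A call with a number of a shift or a turn outside -1 to 1 is refused whole. A call with a gripper value outside its range is refused whole. The fingers move at their own pace and stop on an object; "grip_force" is the grip in N (left out, the last holds). Time passes only in rows, so rows that do not move let the fingers close, or fill a call up. It gives the time, the measured TCP pose, the force, the opening and the grip force at its end, in the units of the state.
- telemetry.get_obs(): the state, without advancing time (a new reading comes with each control period).
- grab_frame(name): name is "scene" or "top" or "wrist"; returns the picture (480x640x3 uint8, blue, green, red); there is no depth.
- calibration(name): a dict with "fx", "fy", "cx", "cy" (pixels), "k1" (the pictures are not rectified: a ray, as slopes to the right and down, at radius r is drawn at 1 + k1 r^2 times it, then the intrinsics apply), "world_from_camera" (4x4, takes a point from camera to world coordinates); the wrist camera has in their place "mount" (4x4, takes a point from camera to tool coordinates, whose origin is the TCP and whose axes are the flange's). Camera axes: x right, y down, z forward; pixel columns grow to the right and rows downward; lengths in m; the calibration is good to about 2 mm. A picture is of the moment at which its call begins: read the wrist's pose just before it. calibration takes no time and is no camera call.
- order.hand_in(): hands the job in; it is judged then, once.
Trained networks look in the newest picture that a camera, given by its name, has taken for a name from the list of things; names that differ only in an ending like _2 or _b are one class to them, and where a whole thing is asked for, a point or a joint stands for the part that bears it (a point fixed in the world has none). Each returns a list of dicts, best first, with "p" (0 to 1); they miss things now and then, are a little off and sometimes report something else, mostly with a low value. They report only what shows in the picture. A call takes as long as a camera call. They do not tell look-alikes from the thing itself.
- silhouettes(thing, camera): "mask" (480x640 bool, what is visible of it) and "extent" ([centre column, centre row, width, height] in pixels, round what is visible of it).
The state is a dict: "clock": time; "joints": joint angles; "qvel": joint speeds; "tau": joint torques, N m; "tcp_pos": TCP position; "orientation": TCP orientation; "contact_force": force on the tool from outside, world axes, zero at the start; "moment": the same for the moment, N m; "grip_width": finger opening in m; "gripper_force": force on a finger pad.
Only numpy, scipy, OpenCV 4.12 (cv2) and the standard library are available. Lean on these libraries where they do the work, as an engineer would, in place of code of your own. Each camera call takes 0.05 s, during which the arm holds its last target. There are 200 camera calls.

### The job

Lift the white tube rack straight out of its rinsing trough by the lug on top, stand it on the flat grey draining mat and let go of it. Then take it again by a shoulder beside the lug, so that the eye in the lug is free, and hang it by that eye on the steel peg of the drying stand, behind the ball at the peg's end, and leave it hanging still. Keep the rack upright all the time and do not disturb the other things on the bench.

Things in the scene. Friction and masses are not known exactly. Their poses are not given: they have to be found in the camera images.
- rack: White plastic tube rack, 0.15 kg: a bar 156 mm long (y), 30 thick (x), 58 high (z), two blind 18 mm wells in its flat top (the shoulders) at each end; mid-top an upright lug 44 mm wide (y), 12 thick (x), z = 58 to 100 mm, pierced along x by an eye. Origin: centre of underside. Same front and back. Starts upright in the trough, only the lug above its walls.
- eye (a point): Centre of the eye in the rack's lug: a round hole 20 mm wide whose axis is the rack's x; 79 mm above the rack's underside, 21 mm above the shoulders, 21 mm below the lug's top. Its axes are the rack's.
- trough: Grey open plastic trough fixed to the bench, 186 mm long (its y), 54 mm wide (x), 75 mm high, walls and floor 5 mm thick: about 7 mm of room on either side of the rack. Origin: centre of the underside.
- mat: Flat grey draining mat lying fixed on the bench, 160 mm (its x) by 200 mm (its y), 6 mm thick. Origin: centre of the underside.
- stand: Metal drying stand fixed to the bench: base 120 (x) by 140 mm (y), 10 thick; an 18 mm square post at x = +49 mm, 182 mm high; from it a level round peg of 10 mm diameter points along the stand's -x (to the robot, give or take its yaw), axis 170 mm above the bench at y = 0, with a 15 mm ball at its end. Origin: centre of underside.
- peg_tip (a point): Centre of the 15 mm ball at the free end of the peg; 45 mm to the -x side of the stand's origin, 170 mm high. Axes are the stand's; the peg lies along x.
- peg_root (a point): Point on the peg's axis at its foot, at the front of its collar (20 mm across, 4 mm thick) on the post, 81 mm along +x from the ball's centre; 170 mm high.
- beaker: Bystander: open glass beaker, 64 mm wide, 85 mm high. Origin: centre of the underside.
- flask: Bystander: conical glass flask, 72 mm wide, 110 mm high. Origin: centre of the underside.
- block: Bystander: white tube block like the rack but without a lug, 110 mm long (y), 34 mm thick (x), 45 mm high, four wells. Origin: centre of the underside.
- marker: Bystander: black marker pen lying along its y, 125 mm long, 14 mm thick. Origin: centre of the underside.
Mind the look-alikes: they are no part of the job. What is shaped like the stand but orange is not meant.

How it is judged:
By the outcome, as a careful person would: the job done as asked, in the order asked, and still so for the second after the job is handed in, with the robot touching nothing.
It also fails if it takes over 64 s, if anything falls off the work surface, if the arm or the gripper's body presses on something with over 40 N, if the wrist force passes 120 N, or if a joint passes its speed limit or range.

## Working session

There is one attempt and no reset: what is moved stays moved. The work goes in short steps, Python scripts to look and compute and a tool call to move; the robot and the scene stay as the last step left them, time stands still between calls to the robot, and variables do not carry over. Pictures are saved under pics/ and viewed, at most 12 in all, crops included, and the job is handed in when it is done.

Besides the shell and the picture viewer there is one more tool, called after "Call:" in YAML: its name, and indented under it one key for each argument. apply_moves: Moves the arm, as the interface text tells. Its arguments: {"type":"object","properties":{"moves":{"type":"array"},"grip_force":{"type":"number"}},"required":["moves"]}

```bash
ls; mkdir -p pics
python3 - <<'E'
from bench import telemetry, grab_frame, calibration, silhouettes, r
import cv2,numpy as np
o=telemetry.get_obs(); print(o['clock'],o['tcp_pos'],o['orientation'],o['grip_width'],r.grip_depth)
a=grab_frame("scene");b=grab_frame("top")
cv2.imwrite('pics/scene.png',a);cv2.imwrite('pics/top.png',b)
for c in('scene','top'):
  print(c,calibration(c))
  for t in('rack','trough','mat','stand','beaker','flask','block','marker'):
    print(t,[(round(d['p'],2),np.round(d['extent']).tolist()) for d in silhouettes(t,c)])
print(calibration('wrist'))
E
```

```text
pics
0.0 [ 0.30285666 -0.60257059  0.23033296] [-3.05509223e+00 -7.24620766e-01  8.60644037e-04] 0.08518592360224199 0.0187
scene {'fx': 467.3671619824981, 'fy': 467.3671619824981, 'cx': 312.2094368565198, 'cy': 245.5416671763059, 'k1': -0.011173543535572004, 'world_from_camera': array([[-0.38211428,  0.71720714, -0.58275432,  1.11150723],
       [ 0.92410916,  0.29881449, -0.23818515,  0.2815232 ],
       [ 0.00330734, -0.62954255, -0.77695897,  0.97477714],
       [ 0.        ,  0.        ,  0.        ,  1.        ]])}
rack [(0.69, [406.0, 328.0, 92.0, 51.0]), (0.62, [408.0, 317.0, 72.0, 26.0])]
trough [(0.59, [408.0, 326.0, 92.0, 51.0])]
mat [(0.59, [307.0, 292.0, 92.0, 68.0])]
stand [(0.72, [193.0, 228.0, 71.0, 86.0]), (0.6, [230.0, 161.0, 61.0, 74.0])]
beaker [(0.96, [315.0, 357.0, 27.0, 44.0])]
flask [(0.78, [211.0, 328.0, 29.0, 43.0])]
block []
marker [(0.47, [269.0, 220.0, 43.0, 4.0])]
top {'fx': 454.66013212372496, 'fy': 454.66013212372496, 'cx': 316.70229626661336, 'cy': 241.36468590899793, 'k1': -0.06054551090716533, 'world_from_camera': array([[-1.48659507e-02, -9.9439995
[... 573 characters left out ...]
0.0, 25.0, 38.0]), (0.59, [454.0, 229.0, 69.0, 74.0]), (0.17, [191.0, 219.0, 75.0, 25.0])]
flask [(0.83, [374.0, 140.0, 28.0, 35.0])]
block [(0.56, [256.0, 304.0, 52.0, 26.0])]
marker [(0.57, [385.0, 306.0, 57.0, 20.0])]
{'fx': 370.729885073657, 'fy': 370.729885073657, 'cx': 322.99310233490326, 'cy': 233.8900145101868, 'k1': -0.041752553327463804, 'mount': array([[ 1.69343627e-04, -9.64580691e-01, -2.63787911e-01,
         6.68553328e-02],
       [ 9.99999812e-01,  3.18895542e-04, -5.24121392e-04,
         1.83817390e-04],
       [ 5.89678163e-04, -2.63787773e-01,  9.64580563e-01,
        -1.42355127e-01],
       [ 0.00000000e+00,  0.00000000e+00,  0.00000000e+00,
         1.00000000e+00]])}
```

Run:
```python
import cv2,numpy as np
a=cv2.imread('pics/scene.png');b=cv2.imread('pics/top.png')
cv2.imwrite('pics/t1.png',cv2.resize(b[100:400,130:530],None,fx=2,fy=2,interpolation=cv2.INTER_CUBIC))
cv2.imwrite('pics/s1.png',cv2.resize(a[110:390,140:480],None,fx=2.1,fy=2.1,interpolation=cv2.INTER_CUBIC))
```

```text
(no output)
```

View pics/t1.png

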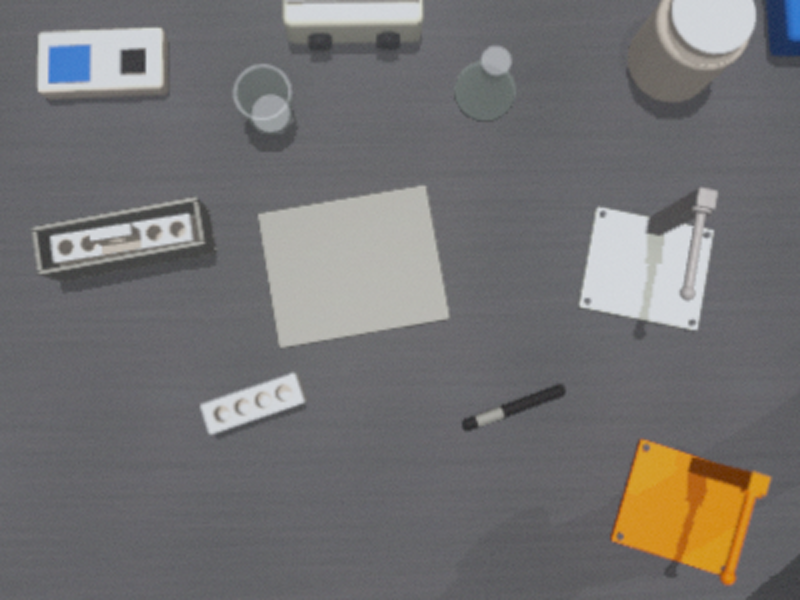

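View pics/s1.png

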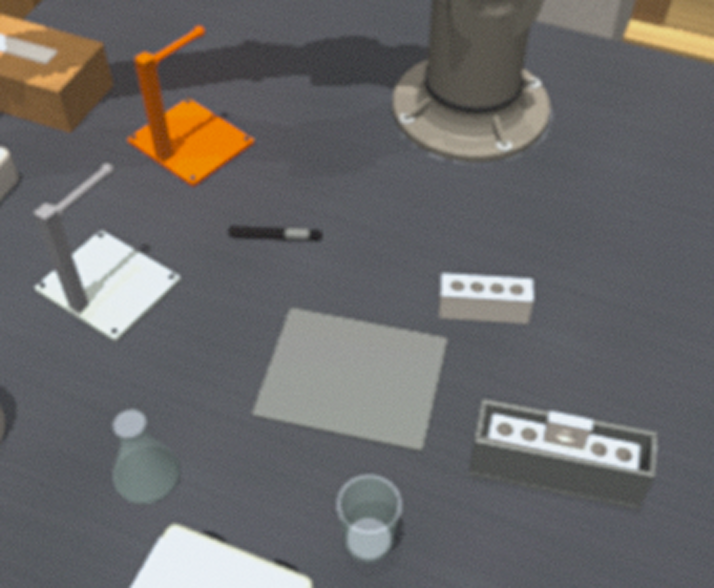

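The top view (crop ×2) shows the rack in the trough at crop (120,235), the mat at (353,266) and the block at (253,403). There are two stands: a steel one with a white base and its ball at crop (688,293), and an orange one with its ball at (728,577). The steel one fits the description, because orange is "not meant". Next I'll fit the poses.

```bash
cat > h.py <<'E'
import numpy as np,cv2
from scipy.optimize import minimize
from scipy.spatial.transform import Rotation as Rot
from bench import telemetry, grab_frame, calibration, silhouettes, r
def cam(name,obs=None):
    c=calibration(name)
    if name=='wrist':
        T=np.eye(4);T[:3,:3]=Rot.from_rotvec(obs['orientation']).as_matrix();T[:3,3]=obs['tcp_pos']
        c['T']=T@c['mount']
    else: c['T']=c['world_from_camera']
    return c
def proj(c,P):
    P=np.atleast_2d(P);T=c['T'];q=(P-T[:3,3])@T[:3,:3]
    s=q[:,:2]/q[:,2:];k=1+c['k1']*(s**2).sum(1,keepdims=True)
    return s*k*[c['fx'],c['fy']]+[c['cx'],c['cy']]
def ray(c,uv):
    d=(np.array(uv,float)-[c['cx'],c['cy']])/[c['fx'],c['fy']];s=d.copy()
    for _ in range(8): s=d/(1+c['k1']*(s**2).sum())
    return c['T'][:3,3],c['T'][:3,:3]@np.r_[s,1]
def onz(c,uv,z):
    o,d=ray(c,uv);return o+d*(z-o[2])/d[2]
def tri(rs):
    A=0;b=0
    for o,d in rs:
        d=d/np.linalg.norm(d);M=np.eye(3)-np.outer(d,d);A=A+M;b=b+M@o
    return np.linalg.solve(A,b)
def box(x0,x1,y0,y1,z0,z1): return np.array([[x,y,z] for x in(x0,x1) for y in(y0,y1) for z in(z0,z1)])
cyl=lambda x0,x1,z,rr:np.array([[x,rr*np.cos(a),z+rr*np.sin(a)] for x in(x0,x1) for a in np.arange(0,6.28,.5)])
M={'trough':[box(-.027,.027,-.093,.093,0,.075)],'mat':[box(-.08,.08,-.1,.1,0,.006)],
'stand':[box(-.06,.06,-.07,.07,0,.01),box(.04,.058,-.009,.009,0,.182),cyl(-.045,.04,.17,.005),cyl(-.051,-.039,.17,.0065)],
'rack':[box(-.015,.015,-.078,.078,0,.058),box(-.006,.006,-.022,.022,.058,.1)],
'block':[box(-.017,.017,-.055,.055,0,.045)]}
def world(p,P,z=0):
    c,s=np.cos(p[2]),np.sin(p[2]);return P@np.array([[c,s,0],[-s,c,0],[0,0,1]])+[p[0],p[1],z]
def draw(c,p,parts,z=0,S=4):
    m=np.zeros((480*S,640*S),np.uint8)
    for P in parts:
        u=proj(c,world(p,P,z));cv2.fillConvexPoly(m,cv2.convexHull(np.int32(np.round(u*S+S/2))),255)
    return cv2.resize(m,(640,480),interpolation=cv2.INTER_AREA)/255.
def fit(parts,obs,p0,z=0):
    def cost(p): 
        t=0
        for c,m in obs:
            d=draw(c,p,parts,z,3);t+=1-np.minimum(d,m).sum()/np.maximum(d,m).sum()
        return t
    s=np.array([[0,0,0],[.01,0,0],[0,.01,0],[0,0,.08]])
    for sc in (1,.4):
        q=minimize(cost,p0,method='Nelder-Mead',options=dict(initial_simplex=np.array(p0)+s*sc,xatol=1e-4,fatol=1e-4,maxiter=150));p0=q.x
    return q.x,q.fun
E
python3 - <<'E'
from h import *
for n in('scene','top'): grab_frame(n)
cs={n:cam(n) for n in('scene','top')}
near={'trough':(193,219),'mat':(307,234),'stand':(454,229),'block':(256,304),'rack':(193,220)}
sn={'trough':(407,326),'mat':(307,292),'stand':(193,228),'rack':(0,0),'block':(0,0)}
def get(t,n,at):
    L=[d for d in silhouettes(t,n) if np.hypot(d['extent'][0]-at[0],d['extent'][1]-at[1])<20]
    return L[0]['mask'].astype(float) if L else None
for t in near:
    obs=[(cs[n],m) for n,a in(('top',near[t]),('scene',sn[t])) if (m:=get(t,n,a)) is not None]
    z=.03
    p0=np.r_[onz(cs['top'],near[t],.03)[:2],{'stand':-.15}.get(t,.13)]
    zz=.005 if t=='rack' else 0
    for o in [obs]+([[x] for x in obs] if len(obs)>1 else []):
        q,f=fit(M[t],o,p0,zz);print(t,len(o),np.round(q,4),round(f,3))
# orange
for uv,z in(((494,388),.17),((130+640/2,100+441/2),.01),((130+768/2,100+478/2),.182)): print('orange',onz(cs['top'],uv,z))
E
```

```text
trough 2 [0.5427 0.2821 0.1655] 0.761
trough 1 [0.5421 0.2821 0.1651] 0.434
trough 1 [0.5425 0.2818 0.1628] 0.326
mat 1 [0.5134 0.025  0.159 ] 0.034
stand 2 [ 0.5054 -0.3165 -0.2054] 0.09
stand 1 [ 0.5052 -0.3148 -0.2099] 0.038
stand 1 [ 0.5055 -0.317  -0.2106] 0.046
block 1 [0.3576 0.1375 0.3326] 0.097
rack 1 [0.5413 0.283  0.1255] 0.211
orange [ 0.18765599 -0.33393586  0.17      ]
orange [ 0.3059749 -0.2992921  0.01     ]
orange [ 0.28083623 -0.37209539  0.182     ]
```

```bash
cat >> h.py <<'E'
def plan(tgt,tdeg,n,g=None,cmd=None):
    """rows for straight line to tgt with tool-x yaw tdeg (tool down); from commanded or measured pose"""
    o=telemetry.get_obs();R=Rot.from_rotvec(o['orientation']).as_matrix();p=np.array(o['tcp_pos'])
    t=np.arctan2(R[1,0],R[0,0]) if cmd is None else np.radians(cmd[3])
    if cmd is not None:p=np.array(cmd[:3])
    dt=(np.radians(tdeg)-t+np.pi)%(2*np.pi)-np.pi
    d=(np.array(tgt)-p)/n
    print('from',np.round(p,4),'yaw',round(np.degrees(t),2),'tilt',np.round(R[:,2],4))
    if n and abs(dt)>.02:print('|row| mm',np.linalg.norm(d)*1e3,'turn/row units',-np.degrees(dt)/n/6)
    for i in range(n):
        a=t+dt*(i+0)/n  # shift along axes before the row's turn
        x=[np.cos(a),np.sin(a),0];y=[np.sin(a),-np.cos(a),0]
        print([0,0,round(-np.degrees(dt)/n/6,3),round(d@x,4),round(d@y,4),round(-d[2],4)],end=',\n' if i%8==7 else ',')
    print()
E
python3 -c "
from h import *
plan([.541,.283,.24],7.2,24)"
```

```text
from [ 0.3032 -0.6031  0.2313] yaw 26.68 tilt [ 1.e-04 -0.e+00 -1.e+00]
|row| mm 38.22952917216893 turn/row units 0.13530627561399716
[0, 0, np.float64(0.135), np.float64(0.0254), np.float64(-0.0285), np.float64(-0.0004)],[0, 0, np.float64(0.135), np.float64(0.025), np.float64(-0.0289), np.float64(-0.0004)],[0, 0, np.float64(0.135), np.float64(0.0246), np.float64(-0.0292), np.float64(-0.0004)],[0, 0, np.float64(0.135), np.float64(0.0242), np.float64(-0.0296), np.float64(-0.0004)],[0, 0, np.float64(0.135), np.float64(0.0238), np.float64(-0.0299), np.float64(-0.0004)],[0, 0, np.float64(0.135), np.float64(0.0234), np.float64(-0.0303), np.float64(-0.0004)],[0, 0, np.float64(0.135), np.float64(0.0229), np.float64(-0.0306), np.float64(-0.0004)],[0, 0, np.float64(0.135), np.float64(0.0225), np.float64(-0.0309), np.float64(-0.0004)],
[0, 0, np.float64(0.135), np.float64(0.022), np.float64(-0.0312), np.float64(-0.0004)],[0, 0, np.float64(0.135), np.float64(0.0216), np.float64(-0.0315), np.float64(-0.0004)],[0, 0, np.float64(0.135), np.float64(0.0211), np.float64(-0.0318), np.float64(-0.0004)]
[... 442 characters left out ...]
0, 0, np.float64(0.135), np.float64(0.0184), np.float64(-0.0335), np.float64(-0.0004)],[0, 0, np.float64(0.135), np.float64(0.0179), np.float64(-0.0338), np.float64(-0.0004)],[0, 0, np.float64(0.135), np.float64(0.0174), np.float64(-0.034), np.float64(-0.0004)],[0, 0, np.float64(0.135), np.float64(0.0169), np.float64(-0.0343), np.float64(-0.0004)],[0, 0, np.float64(0.135), np.float64(0.0164), np.float64(-0.0345), np.float64(-0.0004)],[0, 0, np.float64(0.135), np.float64(0.0159), np.float64(-0.0347), np.float64(-0.0004)],[0, 0, np.float64(0.135), np.float64(0.0155), np.float64(-0.035), np.float64(-0.0004)],[0, 0, np.float64(0.135), np.float64(0.015), np.float64(-0.0352), np.float64(-0.0004)],
```

Call:
apply_moves:
  moves:
    - [0,0,0,0.0254,-0.0285,-0.005,1]
    - [0,0,0,0.0254,-0.0285,-0.005,1]
    - [0,0,0,0.0254,-0.0285,-0.005,1]
    - [0,0,0,0.0254,-0.0285,-0.005,1]
    - [0,0,0,0.0254,-0.0285,-0.005,1]
    - [0,0,0,0.0254,-0.0285,-0.005,1]
    - [0,0,0,0.0254,-0.0285,-0.005,1]
    - [0,0,0,0.0254,-0.0285,-0.005,1]

```text
clock: 2.17
tcp_pos: [0.3825, -0.3064, 0.2718]
orientation: [3.056, 0.725, 0.001]
contact_force: [-0.2, -0.0, 0.6]
grip_width: 0.0851
gripper_force: 0.0
```

Call:
apply_moves:
  moves:
    - [0,0,0,0.0254,-0.0285,0,1]
    - [0,0,0,0.0254,-0.0285,0,1]
    - [0,0,0,0.0254,-0.0285,0,1]
    - [0,0,0,0.0254,-0.0285,0,1]
    - [0,0,0,0.0254,-0.0285,0,1]
    - [0,0,0,0.0254,-0.0285,0,1]
    - [0,0,0,0.0254,-0.0285,0,1]
    - [0,0,0,0.0254,-0.0285,0,1]

```text
clock: 2.83
tcp_pos: [0.4616, -0.0114, 0.2717]
orientation: [3.056, 0.724, 0.001]
contact_force: [0.4, -0.2, 0.6]
grip_width: 0.0852
gripper_force: 0.0
```

Call:
apply_moves:
  moves:
    - [0,0,0,0.0254,-0.0285,0,1]
    - [0,0,0,0.0254,-0.0285,0,1]
    - [0,0,0,0.0254,-0.0285,0,1]
    - [0,0,0,0.0254,-0.0285,0,1]
    - [0,0,0.8,0.0254,-0.0285,0.005,1]
    - [0,0,0.8,0.0228,-0.0306,0.005,1]
    - [0,0,0.8,0.02,-0.0324,0.01,1]
    - [0,0,0.8,0.017,-0.034,0.01,1]

```text
clock: 3.5
tcp_pos: [0.5403, 0.2835, 0.2413]
orientation: [-3.135, -0.198, -0.002]
contact_force: [0.3, 0.5, -0.6]
grip_width: 0.0854
gripper_force: 0.0
```

Run:
```python
from h import *
o=telemetry.get_obs();im=grab_frame('wrist');cv2.imwrite('pics/w1.png',im)
c=cam('wrist',o)
p=[.5413,.283,.1255]
for P in M['rack']:
    for u in proj(c,world(p,P[1::2],.005)): cv2.circle(im,tuple(np.int32(np.round(u))),2,(0,0,255),-1)
print([(d['p'],d['extent']) for d in silhouettes('rack','wrist')],[(d['p'],d['extent']) for d in silhouettes('eye','wrist')])
cv2.imwrite('pics/w1o.png',im)
```

```text
[(0.77, [327.3, 206.6, 180.8, 51.2])] [(0.9, [326.6, 208.3, 176.5, 45.0])]
```

View pics/w1o.png

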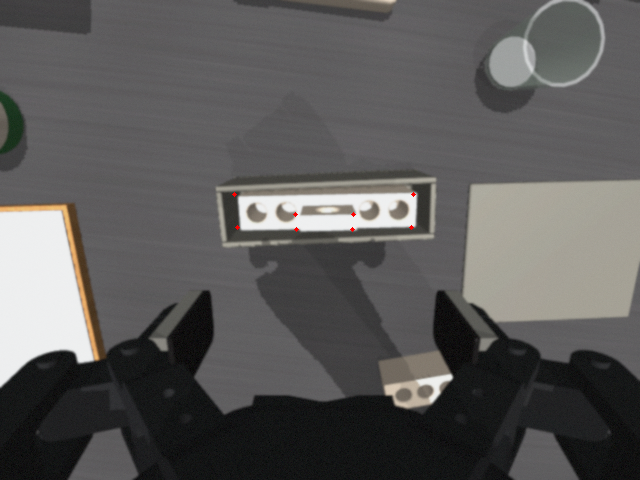

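The wrist picture shows the rack in its trough: shoulders at columns 238–417, lug centred near (326,218), and its projected model about 2 px off. That is good enough to grip along y, so I'm descending.

Call:
apply_moves:
  moves:
    - [0,0,0,0,0.002,0.03,1]
    - [0,0,0,0,0,0.03,1]
    - [0,0,0,0,0,0.03,1]
    - [0,0,0,0,0,0.025,1]
    - [0,0,0,0,0,0.022,1]
    - [0,0,0,0,0,0.018,1]
    - [0,0,0,0,0,0.012,1]
    - [0,0,0,0,0,0.006,1]

```text
clock: 4.32
tcp_pos: [0.5396, 0.2782, 0.067]
orientation: [3.133, 0.204, -0.002]
contact_force: [0.1, 0.7, 0.2]
grip_width: 0.0853
gripper_force: 0.0
```

Call:
apply_moves:
  moves:
    - [0,0,0,0,0,0,-1]
    - [0,0,0,0,0,0,-1]
    - [0,0,0,0,0,0,-1]
    - [0,0,0,0,0,0,-1]
    - [0,0,0,0,0,0,-1]
    - [0,0,0,0,0,0,-1]
    - [0,0,0,0,0,0,-1]
    - [0,0,0,0,0,0,-1]
  grip_force: 50

```text
clock: 4.98
tcp_pos: [0.5411, 0.2804, 0.0699]
orientation: [-3.134, -0.205, -0.004]
contact_force: [0.2, -1.1, 6.8]
grip_width: 0.0431
gripper_force: 51.8
```

Call:
apply_moves:
  moves:
    - [0,0,0,0,0,-0.004,-1]
    - [0,0,0,0,0,-0.008,-1]
    - [0,0,0,0,0,-0.015,-1]
    - [0,0,0,0,0,-0.02,-1]
    - [0,0,0,0,0,-0.02,-1]
    - [0,0,0,0,0,-0.02,-1]
    - [0,0,0,0,0,-0.018,-1]
    - [0,0,0,0,0,-0.01,-1]

```text
clock: 5.65
tcp_pos: [0.5404, 0.2803, 0.1859]
orientation: [-3.134, -0.205, -0.004]
contact_force: [0.1, 0.3, -1.8]
grip_width: 0.043
gripper_force: 51.1
```

Run:
```python
from h import *
for _ in range(3):
    o=telemetry.get_obs();print(o['tcp_pos'],o['orientation'],o['contact_force'],o['clock'])
    im=grab_frame('scene')
cv2.imwrite('pics/s2.png',cv2.resize(im[200:400,280:510],None,fx=3,fy=3,interpolation=cv2.INTER_CUBIC))
w=grab_frame('wrist');cv2.imwrite('pics/w2.png',w)
cs=[cam('scene')]
print([(d['p'],d['extent']) for d in silhouettes('rack','scene')])
```

```text
[0.54042162 0.28032896 0.1859385 ] [-3.13369016 -0.20524619 -0.00374715] [ 0.11830959  0.34444726 -1.81723933] 5.65
[0.54112599 0.28072303 0.187093  ] [-3.13291884 -0.20496701 -0.00673668] [ 0.35749256  0.27285998 -0.528004  ] 5.7
[0.540786   0.28041603 0.18537903] [-3.13345483 -0.20490252 -0.0051161 ] [-0.29785601  0.30211685 -1.54082578] 5.75
[(0.78, [419.0, 296.2, 82.3, 42.7])]
```

View pics/s2.png

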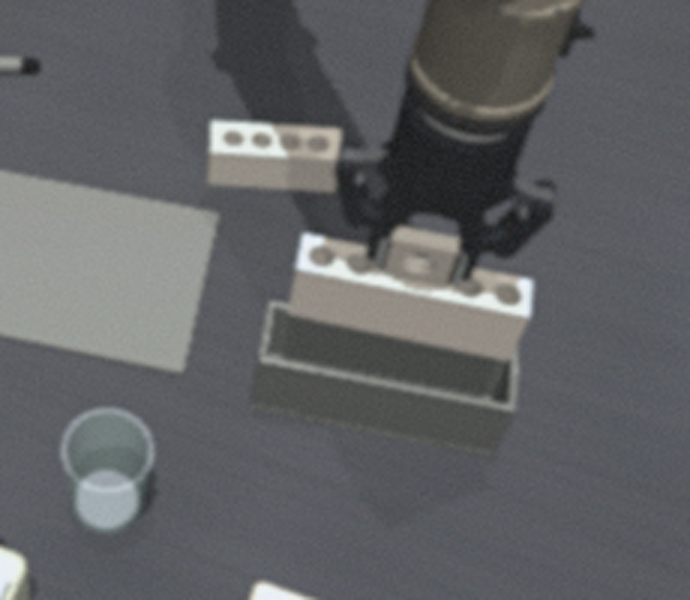

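The scene crop shows the rack lifted clear of the trough and upright, held by the lug. I'm moving it over the mat.

Call:
apply_moves:
  moves:
    - [0,0,0,-0.004,0.016,0,-1]
    - [0,0,0,-0.008,0.032,0,-1]
    - [0,0,0,-0.009,0.038,0,-1]
    - [0,0,0,-0.009,0.038,0,-1]
    - [0,0,0,-0.009,0.038,0,-1]
    - [0,0,0,-0.009,0.038,0,-1]
    - [0,0,0,-0.008,0.03,0,-1]
    - [0,0,0,-0.004,0.016,0,-1]

```text
clock: 6.57
tcp_pos: [0.5106, 0.0228, 0.1817]
orientation: [3.133, 0.197, -0.006]
contact_force: [-0.1, -0.0, -2.7]
grip_width: 0.0435
gripper_force: 51.5
```

Call:
apply_moves:
  moves:
    - [0,0,0,0,0,0.005,-1]
    - [0,0,0,0,0,0.015,-1]
    - [0,0,0,0,0,0.025,-1]
    - [0,0,0,0,0,0.025,-1]
    - [0,0,0,0,0,0.018,-1]
    - [0,0,0,0,0,0.012,-1]
    - [0,0,0,0,0,0.006,-1]
    - [0,0,0,0,0,0.003,-1]

```text
clock: 7.23
tcp_pos: [0.5119, 0.0286, 0.0731]
orientation: [-3.134, -0.206, 0.003]
contact_force: [-0.7, -0.3, -2.4]
grip_width: 0.0432
gripper_force: 51.5
```

Run:
```python
from h import *
for _ in range(2):
    o=telemetry.get_obs();print(o['tcp_pos'],o['orientation'],o['contact_force'],o['clock'])
    im=grab_frame('scene')
cv2.imwrite('pics/s3.png',im)
```

```text
[0.51191448 0.02860576 0.07313822] [-3.13445418e+00 -2.06266549e-01  3.02331775e-03] [-0.69169661 -0.34790101 -2.42448458] 7.2333
[0.51222414 0.02854317 0.07347454] [-3.13451986e+00 -2.06170982e-01  1.80554639e-03] [ 0.45179549 -0.95052418 -2.24523222] 7.2833
```

Call:
apply_moves:
  moves:
    - [0,0,0,0,0,0.001,-1]
    - [0,0,0,0,0,0.0005,-1]
    - [0,0,0,0,0,0.0005,-1]
    - [0,0,0,0,0,0,-1]
    - [0,0,0,0,0,0,-1]
    - [0,0,0,0,0,0,-1]
    - [0,0,0,0,0,0,-1]
    - [0,0,0,0,0,0,-1]

```text
clock: 8.0
tcp_pos: [0.5125, 0.028, 0.0724]
orientation: [3.135, 0.205, 0.0]
contact_force: [0.2, 0.6, -0.9]
grip_width: 0.0434
gripper_force: 51.5
```

Run:
```python
from h import *
o=telemetry.get_obs();print(o['tcp_pos'],o['contact_force'],o['clock'])
```

```text
[0.5125131  0.02804763 0.0723556 ] [ 0.18869957  0.63187027 -0.94412477] 8.0
```

Lowering further in small steps until the force turns upward.

Call:
apply_moves:
  moves:
    - [0,0,0,0,0,0.001,-1]
    - [0,0,0,0,0,0.0005,-1]
    - [0,0,0,0,0,0,-1]
    - [0,0,0,0,0,0,-1]
    - [0,0,0,0,0,0,-1]
    - [0,0,0,0,0,0,-1]
    - [0,0,0,0,0,0,-1]
    - [0,0,0,0,0,0,-1]

```text
clock: 8.67
tcp_pos: [0.5126, 0.0281, 0.0709]
orientation: [3.135, 0.205, 0.0]
contact_force: [-1.0, -1.2, 1.0]
grip_width: 0.0433
gripper_force: 51.6
```

Call:
apply_moves:
  moves:
    - [0,0,0,0,0,0.0005,-1]
    - [0,0,0,0,0,0,1]
    - [0,0,0,0,0,0,1]
    - [0,0,0,0,0,0,1]
    - [0,0,0,0,0,0,1]
    - [0,0,0,0,0,0,1]
    - [0,0,0,0,0,0,1]
    - [0,0,0,0,0,0,1]

```text
clock: 9.33
tcp_pos: [0.5125, 0.0281, 0.0703]
orientation: [-3.135, -0.205, 0.0]
contact_force: [-0.3, 0.7, -0.2]
grip_width: 0.0853
gripper_force: 0.0
```

Call:
apply_moves:
  moves:
    - [0,0,0,0,0,-0.005,1]
    - [0,0,0,0,0,-0.015,1]
    - [0,0,0,0,0,-0.025,1]
    - [0,0,0,0,0,-0.03,1]
    - [0,0,0,0,0,-0.03,1]
    - [0,0,0,0,0,-0.03,1]
    - [0,0,0,0,0,-0.025,1]
    - [0,0,0,0,0,-0.01,1]

```text
clock: 10.0
tcp_pos: [0.5142, 0.0285, 0.2445]
orientation: [3.135, 0.205, 0.009]
contact_force: [1.0, 0.2, -0.7]
grip_width: 0.0851
gripper_force: 0.0
```

Call:
apply_moves:
  moves:
    - [0,0,-1,0,0.02,0,1]
    - [0,0,-1,0,0.03,0,1]
    - [0,0,-1,0,0.01,0,1]
    - [0,0,-1,0,0,0,1]
    - [0,0,-1,0,0,0,1]
    - [0,0,-1,0,0,0,1]
    - [0,0,-1,0,0,0,1]
    - [0,0,-1,0,0,0,1]

```text
clock: 10.67
tcp_pos: [0.525, -0.0304, 0.2397]
orientation: [-2.776, -1.469, 0.001]
contact_force: [0.3, -0.2, 0.2]
grip_width: 0.0853
gripper_force: 0.0
```

Call:
apply_moves:
  moves:
    - [0,0,-1,0,0,0,1]
    - [0,0,-1,0,0,0,1]
    - [0,0,-1,0,0,0,1]
    - [0,0,-1,0,0,0,1]
    - [0,0,-1,0,0,0,1]
    - [0,0,-1,0,0,0,1]
    - [0,0,-1,0,0,0,1]
    - [0,0,0,0,0,0,1]

```text
clock: 11.33
tcp_pos: [0.525, -0.0304, 0.2397]
orientation: [-2.067, -2.365, 0.001]
contact_force: [-0.1, -0.2, -0.4]
grip_width: 0.0858
gripper_force: 0.0
```

Run:
```python
from h import *
o=telemetry.get_obs();print(o['joints'],o['clock']);im=grab_frame('wrist');c=cam('wrist',o)
ct=cam('top');grab_frame('top')
L=[d for d in silhouettes('rack','wrist')];print([(d['p'],d['extent']) for d in L])
T=[d for d in silhouettes('rack','top')];print([(d['p'],d['extent']) for d in T])
p0=[.5125,.028,.131]
q,f=fit(M['rack'],[(c,L[0]['mask'].astype(float))],p0,.006);print('wrist fit',q,f)
for P in M['rack']:
    for u in proj(c,world(q,P[1::2],.006)): cv2.circle(im,tuple(np.int32(np.round(u))),2,(0,0,255),-1)
cv2.imwrite('pics/w3.png',im)
```

```text
[ 0.48793743  0.29027678 -0.65375044  1.86500595  0.20112899  1.05365047
 -0.11166024] 11.3333
[(0.91, [317.6, 135.7, 41.9, 192.8])]
[(0.7, [299.0, 232.9, 54.6, 20.5])]
wrist fit [0.51215328 0.02797408 0.14219297] 0.053731938903440746
```

View pics/w3.png

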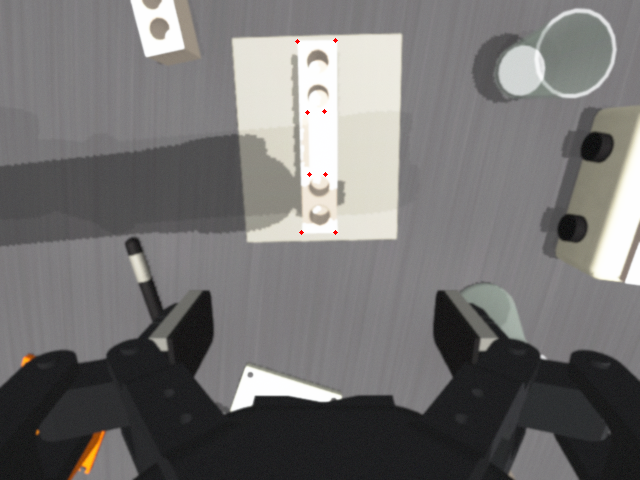

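The wrist picture shows the rack standing on the mat, released, with the fit (shoulder end at rows 180–232, lug at 112–175) matching it. I'm taking the near (-y) shoulder.

Call:
apply_moves:
  moves:
    - [0,0,-0.07,-0.0014,-0.0045,0.015,1]
    - [0,0,0,0,0,0.035,1]
    - [0,0,0,0,0,0.038,1]
    - [0,0,0,0,0,0.038,1]
    - [0,0,0,0,0,0.032,1]
    - [0,0,0,0,0,0.024,1]
    - [0,0,0,0,0,0.014,1]
    - [0,0,0,0,0,0.006,1]

```text
clock: 12.2
tcp_pos: [0.5195, -0.0323, 0.0359]
orientation: [-2.063, -2.366, 0.004]
contact_force: [-0.4, 0.4, 1.0]
grip_width: 0.0852
gripper_force: 0.0
```

Run:
```python
from h import *
o=telemetry.get_obs();print(o['tcp_pos'],o['orientation'],o['contact_force'],o['clock'])
```

```text
[ 0.51954836 -0.03226861  0.03589007] [-2.06252849 -2.36561333  0.00394305] [-0.43343973  0.35322616  1.00403549] 12.2
```

Call:
apply_moves:
  moves:
    - [0,0,0,0,0.001,0,-1]
    - [0,0,0,0,0,0,-1]
    - [0,0,0,0,0,0,-1]
    - [0,0,0,0,0,0,-1]
    - [0,0,0,0,0,0,-1]
    - [0,0,0,0,0,0,-1]
    - [0,0,0,0,0,0,-1]
    - [0,0,0,0,0,0,-1]
  grip_force: 100

```text
clock: 12.87
tcp_pos: [0.5233, -0.0323, 0.0398]
orientation: [2.062, 2.367, 0.002]
contact_force: [-1.3, -0.5, 7.0]
grip_width: 0.0285
gripper_force: 99.4
```

Call:
apply_moves:
  moves:
    - [0,0,0,0,0,0,-1]
    - [0,0,0,0,0,0,-1]
    - [0,0,0,0,0,-0.002,-1]
    - [0,0,0,0,0,-0.004,-1]
    - [0,0,0,0,0,-0.006,-1]
    - [0,0,0,0,0,-0.006,-1]
    - [0,0,0,0,0,-0.004,-1]
    - [0,0,0,0,0,-0.002,-1]

```text
clock: 13.53
tcp_pos: [0.5226, -0.0322, 0.0632]
orientation: [2.062, 2.368, 0.001]
contact_force: [-0.0, -0.4, -1.9]
grip_width: 0.0285
gripper_force: 98.5
```

Run:
```python
from h import *
o=telemetry.get_obs();print(o['tcp_pos'],o['orientation'],o['contact_force'],o['moment'],o['clock'])
c=cam('scene');im=grab_frame('scene');L=silhouettes('rack','scene');print([(d['p'],d['extent']) for d in L])
cv2.imwrite('pics/s4.png',cv2.resize(im[200:380,220:460],None,fx=3,fy=3,interpolation=cv2.INTER_CUBIC))
```

```text
[ 0.52261031 -0.03220852  0.06323264] [2.06248001e+00 2.36845998e+00 1.17078448e-03] [-0.02993414 -0.42310412 -1.89838891] [-0.07613633 -0.04071419  0.00340916] 13.5333
[(0.67, [309.8, 274.4, 70.7, 41.5]), (0.22, [369.2, 252.8, 44.2, 21.8])]
```

View pics/s4.png

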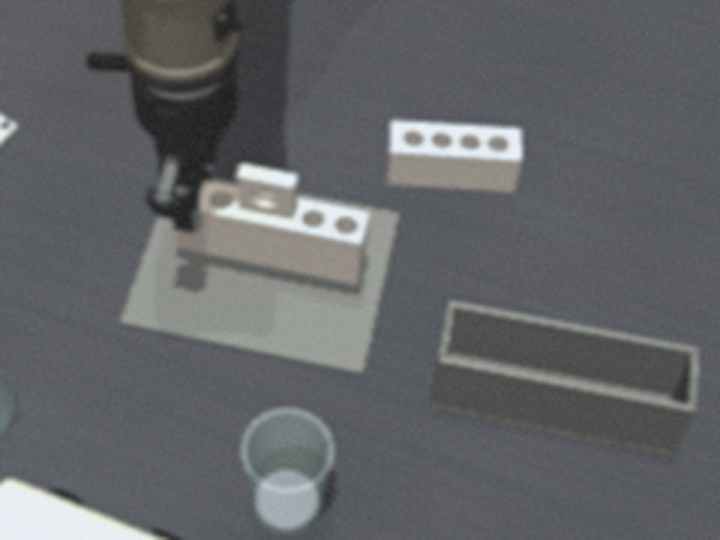

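The scene crop shows the rack held level by its -y shoulder, clear of the mat, with the eye free. I'm lifting it and carrying it high to a point in front of the steel peg.

Call:
apply_moves:
  moves:
    - [0,0,0,0,0,-0.01,-1]
    - [0,0,0,0,0,-0.025,-1]
    - [0,0,0,0,0,-0.035,-1]
    - [0,0,0,0,0,-0.038,-1]
    - [0,0,0,0,0,-0.038,-1]
    - [0,0,0,0,0,-0.035,-1]
    - [0,0,0,0,0,-0.025,-1]
    - [0,0,0,0,0,-0.011,-1]

```text
clock: 14.3
tcp_pos: [0.5236, -0.0317, 0.2837]
orientation: [2.059, 2.366, 0.005]
contact_force: [0.5, -0.8, -1.2]
grip_width: 0.028
gripper_force: 98.9
```

Call:
apply_moves:
  moves:
    - [0,0,0,-0.012,-0.007,0,-1]
    - [0,0,0,-0.026,-0.014,0,-1]
    - [0,0,0,-0.028,-0.015,0,-1]
    - [0,0,0,-0.028,-0.015,0,-1]
    - [0,0,0,-0.028,-0.015,0,-1]
    - [0,0,0,-0.028,-0.015,0,-1]
    - [0,0,0,-0.028,-0.015,0,-1]
    - [0,0,0,-0.028,-0.015,0,-1]

```text
clock: 14.97
tcp_pos: [0.4391, -0.2525, 0.2783]
orientation: [-2.061, -2.368, 0.001]
contact_force: [0.9, -0.2, -2.4]
grip_width: 0.0286
gripper_force: 98.9
```

Call:
apply_moves:
  moves:
    - [0,0,0,-0.028,-0.015,0,-1]
    - [0,0,0,-0.028,-0.015,0,-1]
    - [0,0,0,-0.026,-0.015,0,-1]
    - [0,0,0,-0.016,-0.01,0,-1]
    - [0,0,0.8,0,0,0,-1]
    - [0,0,0.9,0,0,0,-1]
    - [0,0,0.9,0,0,0,-1]
    - [0,0,0.7,0,0,0,-1]

```text
clock: 15.63
tcp_pos: [0.3988, -0.3557, 0.278]
orientation: [-2.443, -1.972, 0.0]
contact_force: [-0.1, -0.3, -2.0]
grip_width: 0.0283
gripper_force: 99.0
```

Call:
apply_moves:
  moves:
    - [0,0,0,0,0,0.01,-1]
    - [0,0,0,0,0,0.02,-1]
    - [0,0,0,0,0,0.028,-1]
    - [0,0,0,0,0,0.028,-1]
    - [0,0,0,0,0,0.028,-1]
    - [0,0,0,0,0,0.022,-1]
    - [0,0,0,0,0,0.013,-1]
    - [0,0,0,0,0,0.006,-1]

```text
clock: 16.3
tcp_pos: [0.3976, -0.3544, 0.1207]
orientation: [-2.432, -1.979, 0.001]
contact_force: [-0.5, 0.3, -2.0]
grip_width: 0.0282
gripper_force: 98.8
```

Run:
```python
from h import *
o=telemetry.get_obs();im=grab_frame('wrist');o=telemetry.get_obs();s=grab_frame('scene');t=grab_frame('top')
print(o['tcp_pos'],o['orientation'],o['contact_force'],o['moment'],o['clock'])
for n,i in(('w',im),('s',s),('t',t)):cv2.imwrite(f'pics/{n}5.png',i)
for n in('wrist','scene','top'):
  for th in('peg_tip','rack','stand'):print(n,th,[(round(d['p'],2),np.round(d['extent'],1).tolist()) for d in silhouettes(th,n)])
a=cv2.resize(s[150:300,160:300],None,fx=2.85,fy=2.85,interpolation=cv2.INTER_CUBIC)
b=cv2.resize(im[0:480,100:540],(392,428))
cv2.imwrite('pics/m5.png',np.hstack([a,b[:a.shape[0]] if b.shape[0]>=a.shape[0] else a]))
print(a.shape,b.shape)
```

```text
[ 0.3977849  -0.35459394  0.12095733] [-2.43309080e+00 -1.97873750e+00  1.12598371e-03] [-0.43564753  0.19139158 -2.59338419] [-0.0810485   0.12177031 -0.02108308] 16.35
wrist peg_tip [(0.92, [507.2, 140.4, 265.6, 215.8]), (0.59, [94.3, 297.4, 185.8, 269.7])]
wrist rack [(0.86, [319.9, 183.9, 105.6, 365.5])]
wrist stand [(0.77, [505.4, 140.0, 269.3, 213.7]), (0.64, [92.7, 297.2, 185.3, 267.4])]
scene peg_tip [(0.77, [189.9, 228.7, 72.6, 86.0]), (0.61, [407.0, 326.1, 94.3, 51.5]), (0.32, [213.2, 190.2, 52.8, 45.3])]
scene rack [(0.98, [212.2, 192.3, 52.7, 43.2]), (0.61, [190.8, 231.3, 67.3, 84.1])]
scene stand [(0.77, [194.7, 228.5, 71.2, 85.8]), (0.64, [231.4, 157.7, 57.0, 66.2])]
top peg_tip [(0.75, [456.1, 229.0, 67.4, 68.8]), (0.55, [474.4, 355.2, 76.9, 72.9])]
top rack [(0.75, [460.1, 272.1, 77.6, 29.1])]
top stand [(0.96, [474.8, 356.9, 80.0, 75.2]), (0.66, [452.2, 229.4, 72.0, 70.7])]
(428, 399, 3) (428, 392, 3)
```

View pics/m5.png

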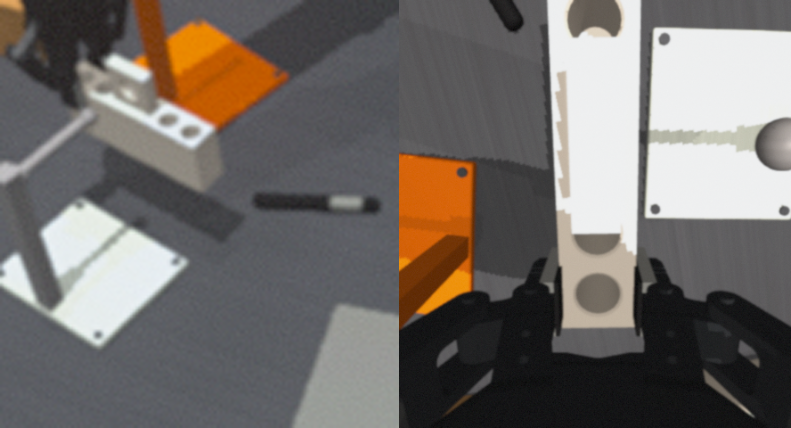

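Run:
```python
from h import *
o=telemetry.get_obs();cw=cam('wrist',o);cs=cam('scene');ct=cam('top')
w=cv2.imread('pics/w5.png');g=cv2.cvtColor(w,cv2.COLOR_BGR2GRAY)
H=cv2.HoughCircles(cv2.medianBlur(g[90:260,440:640],3),cv2.HOUGH_GRADIENT,1.5,50,param1=100,param2=15,minRadius=15,maxRadius=40)
print('hough',None if H is None else H[0,:3]+[440,90,0])
t=np.arctan2(Rot.from_rotvec(o['orientation']).as_matrix()[1,0],Rot.from_rotvec(o['orientation']).as_matrix()[0,0]);print('yaw',np.degrees(t))
X=np.array([np.cos(t),np.sin(t),0]);pos=np.array(o['tcp_pos'])
ctr=pos+.0611*X;p=[ctr[0],ctr[1],t-np.pi/2];z=pos[2]+.0456-.079
well=np.array([[0.009*np.cos(a),y+.009*np.sin(a),.058] for y in(.042,.064,-.042,-.064) for a in np.arange(0,6.28,.4)])
s=cv2.imread('pics/s5.png')
for im,c in((w,cw),(s,cs)):
    for P in M['rack']+([]):
        for u in proj(c,world(p,P[1::2] if im is w else P,z)): cv2.circle(im,tuple(np.int32(np.round(u))),1,(0,0,255),-1)
    eye=np.array([[sx*.006,.01*np.cos(a),.079+.01*np.sin(a)] for sx in(1,) for a in np.arange(0,6.28,.5)])
    st=[.5054,-.3165,-.208]
    for u in proj(c,world(st,np.array([[-.045,0,.17],[.036,0,.17],[0,0,.17]]))): cv2.circle(im,tuple(np.int32(np.round(u))),1,(0,255,0),-1)
print('ball proj wrist',proj(cw,world(st,np.array([[-.045,0,.17]]))),'scene',proj(cs,world(st,np.array([[-.045,0,.17]]))),'top',proj(ct,world(st,np.array([[-.045,0,.17]]))))
a=cv2.resize(s[160:240,170:250],(480,480),interpolation=cv2.INTER_CUBIC)
b=cv2.resize(w[0:400,250:590],None,fx=.9,fy=1.2)[:480]
cv2.imwrite('pics/m6.png',np.hstack([a,b]));print(a.shape,b.shape)
```

```text
hough [[529.25       162.75        29.25      ]
 [572.75       108.75        33.90000153]]
yaw 78.1084037349685
ball proj wrist [[514.79685178 157.40182403]] scene [[190.49988296 190.22802881]] top [[474.04231355 245.81777871]]
(480, 480, 3) (480, 306, 3)
```

View pics/m6.png

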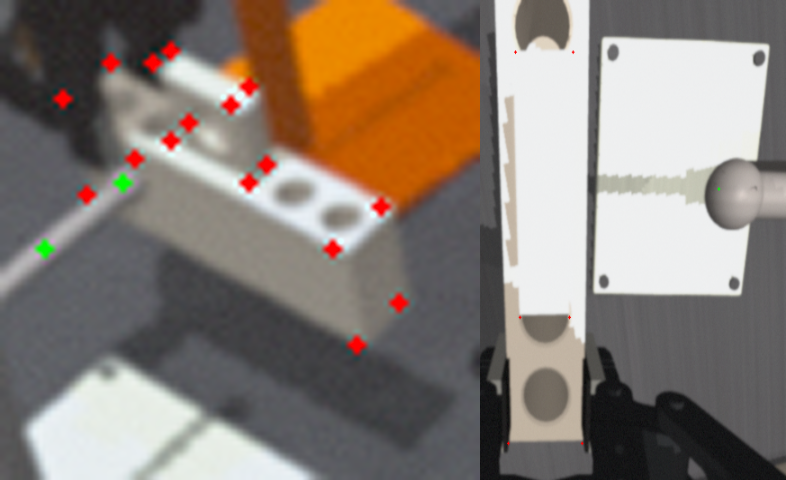

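The scene crop shows the rack held upright, with its model about 2 px off (camera bias). In the wrist picture the lug edges (rows 43 and 264) match the model, and the ball is at about (530,162) with the peg running right from it. I'll measure the peg axis in this view.

Run:
```python
from h import *
o=telemetry.get_obs();cw=cam('wrist',o)
R=Rot.from_rotvec(o['orientation']).as_matrix();pos=np.array(o['tcp_pos'])
tl=lambda P:(P-pos)@R
w=cv2.imread('pics/w5.png');g=cv2.cvtColor(w,cv2.COLOR_BGR2GRAY).astype(int)
for c in(575,590,605,620,635):print(c,g[120:200:2,c].tolist())
print('row160',g[160,490:530].tolist());print('col530',g[120:205,530][::2].tolist())
for n,uv,z in(('ball',(530,162.3),.17),('bNL',(386.7,31.7),.01),('bNR',(571,36.7),.01),('bSL',(378,244),.01),('bSR',(540,246),.01)):
    print(n,uv,np.round(onz(cw,uv,z),4),np.round(tl(onz(cw,uv,z)),4))
```

```text
575 [91, 94, 94, 95, 95, 95, 91, 71, 64, 62, 60, 83, 122, 145, 161, 166, 171, 176, 178, 181, 188, 189, 193, 188, 180, 174, 168, 162, 155, 140, 120, 97, 94, 97, 96, 94, 96, 97, 97, 97]
590 [96, 97, 97, 93, 94, 96, 92, 74, 62, 59, 61, 72, 117, 144, 162, 171, 180, 187, 188, 192, 199, 199, 192, 188, 183, 175, 168, 164, 155, 143, 124, 100, 96, 97, 96, 97, 97, 98, 97, 99]
605 [98, 95, 95, 96, 95, 97, 91, 75, 62, 62, 63, 66, 107, 140, 158, 171, 179, 185, 190, 191, 196, 201, 204, 201, 197, 187, 180, 175, 160, 147, 130, 109, 98, 96, 97, 99, 98, 98, 95, 95]
620 [94, 94, 95, 95, 93, 95, 93, 70, 62, 62, 59, 65, 97, 135, 152, 167, 178, 183, 188, 189, 195, 203, 204, 201, 196, 187, 182, 179, 168, 158, 142, 116, 93, 96, 96, 94, 94, 96, 95, 95]
635 [91, 91, 93, 93, 93, 94, 91, 73, 64, 60, 63, 65, 89, 126, 151, 165, 175, 181, 187, 189, 194, 198, 202, 203, 197, 190, 180, 178, 172, 159, 144, 122, 92, 93, 93, 92, 92, 93, 95, 94]
row160 [193, 194, 195, 196, 195, 195, 195, 192, 182, 146, 102, 69, 66, 69, 70, 77, 81, 89, 94, 97, 100, 106, 111, 115, 120, 121, 126, 129, 134, 137, 137, 141, 144, 147, 150, 155, 155, 157, 161, 163]
col530 [238, 238, 238, 237, 237, 233, 155, 105, 115, 128, 136, 145, 151, 152, 155, 155, 157, 160, 160, 161, 166, 167, 169, 168, 163, 158, 157, 153, 153, 150, 144, 138, 133, 126, 116, 114, 222, 239, 239, 239, 239, 239, 239]
ball (530, 162.3) [ 0.4653 -0.3093  0.17  ] [ 0.0595  0.0545 -0.0453]
bNL (386.7, 31.7) [ 0.466  -0.2382  0.01  ] [0.1292 0.0405 0.1147]
bNR (571, 36.7) [ 0.5831 -0.2636  0.01  ] [0.1285 0.1603 0.1148]
bSL (378, 244) [ 0.4367 -0.3755  0.01  ] [-0.0111  0.04    0.1147]
bSR (540, 246) [ 0.5536 -0.4017  0.01  ] [-0.0127  0.1598  0.1148]
```

Call:
apply_moves:
  moves:
    - [0,0,0.1,-0.001,0,-0.0035,-1]
    - [0,0,0,0,0.004,0,-1]
    - [0,0,0,0,0.006,0,-1]
    - [0,0,0,0,0.006,0,-1]
    - [0,0,0,0,0.006,0,-1]
    - [0,0,0,0,0.004,0,-1]
    - [0,0,0,0,0.002,0,-1]
    - [0,0,0,0,0,0,-1]

```text
clock: 17.57
tcp_pos: [0.4274, -0.3631, 0.1277]
orientation: [2.449, 1.967, 0.001]
contact_force: [0.3, -0.2, -1.8]
grip_width: 0.0283
gripper_force: 98.8
```

Run:
```python
from h import *
ps=[];fs=[]
for _ in range(4):
    o=telemetry.get_obs();ps.append(o['tcp_pos']);fs.append(np.r_[o['contact_force'],o['moment']]);w=grab_frame('wrist')
print(np.round(ps,4).tolist(),o['orientation'],np.mean(fs,0).round(2),o['clock'])
o['tcp_pos']=np.mean(ps,0);cw=cam('wrist',o)
R=Rot.from_rotvec(o['orientation']).as_matrix();pos=np.array(o['tcp_pos'])
cv2.imwrite('pics/w7.png',w)
g=cv2.cvtColor(w,cv2.COLOR_BGR2GRAY).astype(int)
H=cv2.HoughCircles(np.uint8(g[90:260,370:560]),cv2.HOUGH_GRADIENT,1.5,50,param1=100,param2=12,minRadius=24,maxRadius=36)
print(None if H is None else H[0,:2]+[370,90,0])
im=w.copy()
ctr=pos+R@[.0611,0,0];t=np.arctan2(R[1,0],R[0,0]);p=[ctr[0],ctr[1],t-np.pi/2]
for P in (box(-.006,.006,-.022,.022,.1,.1),np.array([[0,0,.1],[.03,0,.079],[.06,0,.079],[.025,.0075,.079],[.025,-.0075,.079]])):
    for u in proj(cw,world(p,P,pos[2]+.0456-.079)): cv2.circle(im,tuple(np.int32(np.round(u))),1,(0,0,255),-1)
cv2.imwrite('pics/w7c.png',cv2.resize(im[20:300,260:560],None,fx=2,fy=2))
```

```text
[[0.4274, -0.3631, 0.1277], [0.4269, -0.3631, 0.1276], [0.4266, -0.363, 0.1276], [0.4264, -0.3631, 0.1277]] [-2.44970920e+00 -1.96613662e+00  3.67237026e-04] [ 0.03 -0.08 -2.14 -0.13  0.03  0.  ] 17.7167
[[405.25       149.25        28.20000076]
 [466.75       195.75        33.45000076]]
```

View pics/w7c.png

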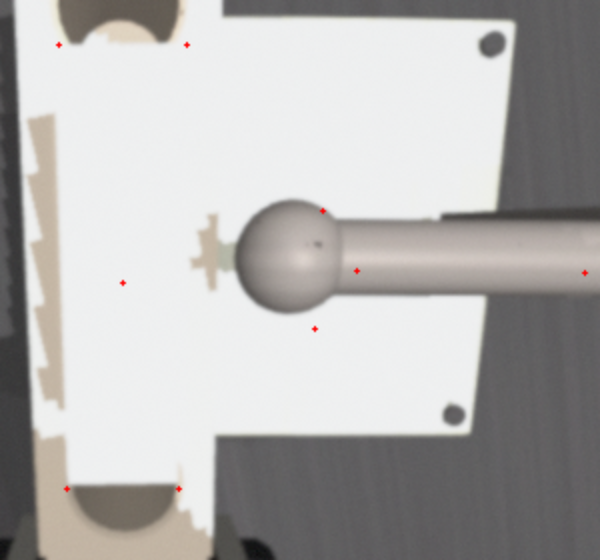

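Run:
```python
from h import *
ps=[]
for _ in range(3):
    o=telemetry.get_obs();ps.append(o['tcp_pos']);w=grab_frame('wrist')
print(np.round(ps,4).tolist(),o['clock'],o['contact_force'])
o['tcp_pos']=np.mean(ps,0);cw=cam('wrist',o);R=Rot.from_rotvec(o['orientation']).as_matrix();pos=np.array(o['tcp_pos'])
g=cv2.cvtColor(w,cv2.COLOR_BGR2GRAY)
m=np.uint8((g<215))*255
for c in(395,405,415,440,460,480):
    col=g[100:190,c].astype(int);d=np.diff(col);i=d[:45].argmin();j=45+d[45:].argmax();print(c,100+i+.5,100+j+.5,'mid',100+(i+j)/2+.5)
for uv in((405,148.5),(460,148.5)):
    for z in (.168,.17,.172):
        print(uv,z,np.round((onz(cw,uv,z)-pos)@R,4), np.round(onz(cw,uv,z),4))
# lug top edge seen rows: near end at crop row 486 -> 263, far end 44->42
e=.1+pos[2]+.0456-.079
for uv in((322,263),(322,42)): print('lug',np.round((onz(cw,uv,e)-pos)@R,4))
```

```text
[[0.4263, -0.3631, 0.1277], [0.4263, -0.3632, 0.1277], [0.4264, -0.3632, 0.1278]] 17.8667 [-0.28393792 -0.59140451 -1.60123993]
395 121.5 174.5 mid 148.0
405 118.5 175.5 mid 147.0
415 120.5 173.5 mid 147.0
440 128.5 166.5 mid 147.5
460 129.5 166.5 mid 148.0
480 126.5 167.5 mid 147.0
(405, 148.5) 0.168 [ 0.0626  0.0225 -0.0403] [ 0.4618 -0.3069  0.168 ]
(405, 148.5) 0.17 [ 0.0627  0.022  -0.0423] [ 0.4614 -0.3068  0.17  ]
(405, 148.5) 0.172 [ 0.0627  0.0216 -0.0443] [ 0.461  -0.3066  0.172 ]
(460, 148.5) 0.168 [ 0.0627  0.0374 -0.0403] [ 0.4765 -0.3101  0.168 ]
(460, 148.5) 0.17 [ 0.0627  0.0367 -0.0423] [ 0.4758 -0.3099  0.17  ]
(460, 148.5) 0.172 [ 0.0628  0.036  -0.0443] [ 0.4751 -0.3096  0.172 ]
lug [ 0.0394  0.0002 -0.0666]
lug [ 0.0832  0.0002 -0.0666]
```

The wrist crop shows the ball at crop (290,256) and the peg level along the row. The lug is centred at tool x 0.0613 and the ball is at 0.0629, so I correct +1.6 mm sideways and 3 mm down, then thread slowly.

Call:
apply_moves:
  moves:
    - [0,0,0,0.0016,0,0.003,-1]
    - [0,0,0,0,0,0,-1]
    - [0,0,0,0,0,0,-1]
    - [0,0,0,0,0.001,0,-1]
    - [0,0,0,0,0.002,0,-1]
    - [0,0,0,0,0.002,0,-1]
    - [0,0,0,0,0.002,0,-1]
    - [0,0,0,0,0.001,0,-1]

```text
clock: 18.58
tcp_pos: [0.4354, -0.3634, 0.1249]
orientation: [2.45, 1.967, 0.0]
contact_force: [0.5, -0.5, -1.8]
grip_width: 0.0283
gripper_force: 98.8
```

Call:
apply_moves:
  moves:
    - [0,0,0,0,0.001,0,-1]
    - [0,0,0,0,0.002,0,-1]
    - [0,0,0,0,0.002,0,-1]
    - [0,0,0,0,0.002,0,-1]
    - [0,0,0,0,0.002,0,-1]
    - [0,0,0,0,0.001,0,-1]
    - [0,0,0,0,0,0,-1]
    - [0,0,0,0,0,0,-1]

```text
clock: 19.25
tcp_pos: [0.4446, -0.3654, 0.1248]
orientation: [-2.45, -1.967, 0.0]
contact_force: [-0.1, 0.3, -1.3]
grip_width: 0.0282
gripper_force: 98.8
```

Run:
```python
from h import *
fs=[]
for _ in range(3):
    o=telemetry.get_obs();fs.append(np.r_[o['tcp_pos'],o['contact_force'],o['moment']]);w=grab_frame('wrist')
print(np.mean(fs,0).round(4),o['clock'])
cv2.imwrite('pics/w8.png',w);g=cv2.cvtColor(w,cv2.COLOR_BGR2GRAY)
for c in(380,390,400,420,440,460,480):
    d=np.diff(g[90:200,c].astype(int));i=d[:55].argmin();j=55+d[55:].argmax();print(c,90+i+.5,90+j+.5)
```

```text
[ 0.4445 -0.3655  0.1248 -0.1517  0.1639 -2.0345 -0.115   0.0089  0.0074] 19.35
380 135.5 174.5
390 134.5 173.5
400 134.5 174.5
420 135.5 174.5
440 134.5 174.5
460 128.5 174.5
480 127.5 150.5
```

Call:
apply_moves:
  moves:
    - [0,0,0,0,0.001,0,-1]
    - [0,0,0,0,0.002,0,-1]
    - [0,0,0,0,0.003,0,-1]
    - [0,0,0,0,0.003,0,-1]
    - [0,0,0,0,0.003,0,-1]
    - [0,0,0,0,0.002,0,-1]
    - [0,0,0,0,0.001,0,-1]
    - [0,0,0,0,0,0,-1]

```text
clock: 20.07
tcp_pos: [0.4596, -0.3687, 0.1248]
orientation: [2.45, 1.967, 0.0]
contact_force: [-0.8, -0.4, -1.8]
grip_width: 0.0283
gripper_force: 98.8
```

Run:
```python
from h import *
fs=[]
for _ in range(3):
    o=telemetry.get_obs();fs.append(np.r_[o['tcp_pos'],o['contact_force'],o['moment']]);w=grab_frame('wrist')
print(np.mean(fs,0).round(4),o['clock'])
```

```text
[ 0.4594 -0.3687  0.1247  0.1029 -0.0033 -1.8486 -0.1159  0.018  -0.0103] 20.1667
```

Call:
apply_moves:
  moves:
    - [0,0,0,0,0.002,0,-1]
    - [0,0,0,0,0.004,0,-1]
    - [0,0,0,0,0.005,0,-1]
    - [0,0,0,0,0.005,0,-1]
    - [0,0,0,0,0.005,0,-1]
    - [0,0,0,0,0.003,0,-1]
    - [0,0,0,0,0.001,0,-1]
    - [0,0,0,0,0,0,-1]

```text
clock: 20.88
tcp_pos: [0.4841, -0.3741, 0.1247]
orientation: [2.45, 1.967, 0.0]
contact_force: [0.3, -0.1, -1.8]
grip_width: 0.0282
gripper_force: 98.8
```

Call:
apply_moves:
  moves:
    - [0,0,0,0,0,0.001,-1]
    - [0,0,0,0,0,0.001,-1]
    - [0,0,0,0,0,0.001,-1]
    - [0,0,0,0,0,0.0005,-1]
    - [0,0,0,0,0,0,-1]
    - [0,0,0,0,0,0,-1]
    - [0,0,0,0,0,0,-1]
    - [0,0,0,0,0,0,-1]

```text
clock: 21.55
tcp_pos: [0.4837, -0.3742, 0.1214]
orientation: [2.45, 1.966, 0.0]
contact_force: [0.0, -0.4, -1.1]
grip_width: 0.0287
gripper_force: 98.8
```

Run:
```python
from h import *
fs=[]
for _ in range(3):
    o=telemetry.get_obs();fs.append(np.r_[o['tcp_pos'],o['contact_force'],o['moment']]);s=grab_frame('scene')
print(np.mean(fs,0).round(4),o['clock'])
```

```text
[ 0.4837 -0.3742  0.1214  0.2795 -0.1896 -1.8783 -0.127   0.0336  0.047 ] 21.65
```

Not resting on the peg yet, so I keep lowering in half-millimetre rows.

Call:
apply_moves:
  moves:
    - [0,0,0,0,0,0.0005,-1]
    - [0,0,0,0,0,0.0005,-1]
    - [0,0,0,0,0,0.0005,-1]
    - [0,0,0,0,0,0,-1]
    - [0,0,0,0,0,0,-1]
    - [0,0,0,0,0,0,-1]
    - [0,0,0,0,0,0,-1]
    - [0,0,0,0,0,0,-1]

```text
clock: 22.37
tcp_pos: [0.4837, -0.3741, 0.1199]
orientation: [2.45, 1.967, 0.0]
contact_force: [-1.3, 0.6, -1.1]
grip_width: 0.0281
gripper_force: 99.0
```

Run:
```python
from h import *
fs=[]
for _ in range(3):
    o=telemetry.get_obs();fs.append(np.r_[o['tcp_pos'],o['contact_force'],o['moment']]);s=grab_frame('scene')
print(np.mean(fs,0).round(4),o['clock'])
```

```text
[ 0.4837 -0.3741  0.1199 -0.6209  0.703  -0.4569  0.0274  0.0726  0.0231] 22.4667
```

Call:
apply_moves:
  moves:
    - [0,0,0,0,0,0.0003,-1]
    - [0,0,0,0,0,0,-1]
    - [0,0,0,0,0,0,-1]
    - [0,0,0,0,0,0,-1]
    - [0,0,0,0,0,0,-1]
    - [0,0,0,0,0,0,-1]
    - [0,0,0,0,0,0,-1]
    - [0,0,0,0,0,0,-1]
  grip_force: 20

```text
clock: 23.18
tcp_pos: [0.4838, -0.3741, 0.1196]
orientation: [2.45, 1.967, 0.0]
contact_force: [-0.7, 1.6, 2.3]
grip_width: 0.0286
gripper_force: 99.4
```

Call:
apply_moves:
  moves:
    - [0,0,0,0,0,0,-0.3]
    - [0,0,0,0,0,0,-0.25]
    - [0,0,0,0,0,0,-0.2]
    - [0,0,0,0,0,0,-0.1]
    - [0,0,0,0,0,0,0]
    - [0,0,0,0,0,0,0.2]
    - [0,0,0,0,0,0,0.4]
    - [0,0,0,0,0,0,0.4]

```text
clock: 23.85
tcp_pos: [0.4837, -0.3742, 0.1195]
orientation: [2.45, 1.966, 0.0]
contact_force: [0.4, 0.0, 0.8]
grip_width: 0.0594
gripper_force: 0.0
```

Run:
```python
from h import *
fs=[]
for i in range(3):
    o=telemetry.get_obs();fs.append(np.r_[o['tcp_pos'],o['contact_force'],o['grip_width']])
    w=grab_frame('wrist');s=grab_frame('scene')
print(np.mean(fs,0).round(4),o['clock'])
a=cv2.resize(s[150:290,150:290],(480,480),interpolation=cv2.INTER_CUBIC)
b=cv2.resize(w[:,180:500],(320,480))
cv2.imwrite('pics/m9.png',np.hstack([a,b]))
```

```text
[ 0.4837 -0.3742  0.1195  0.5205  0.0742  0.3388  0.0597] 24.05
```

View pics/m9.png

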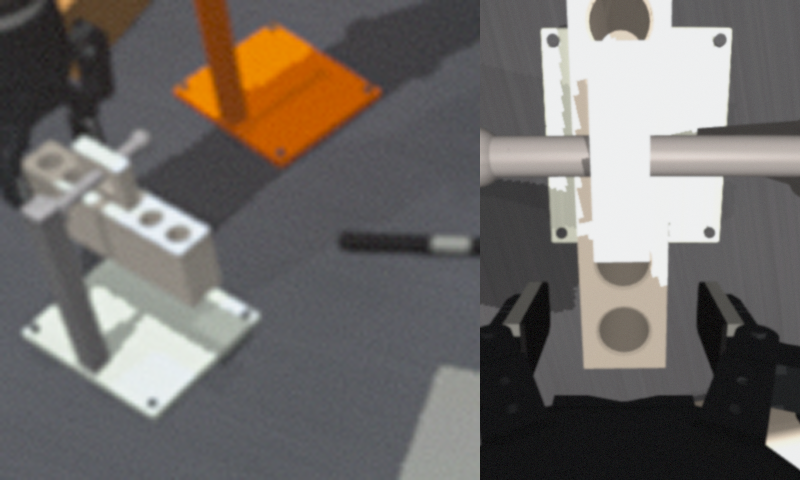

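The scene shows the rack hanging on the steel peg behind the ball, and the wrist view shows the peg passing through the lug with the fingers clear on both sides. I'm withdrawing straight up.

Call:
apply_moves:
  moves:
    - [0,0,0,0,0,-0.003,0.4]
    - [0,0,0,0,0,-0.006,0.4]
    - [0,0,0,0,0,-0.012,0.4]
    - [0,0,0,0,0,-0.02,0.4]
    - [0,0,0,0,0,-0.03,0.4]
    - [0,0,0,0,0,-0.035,0.4]
    - [0,0,0,0,0,-0.035,0.4]
    - [0,0,0,0,0,-0.02,0.4]

```text
clock: 24.82
tcp_pos: [0.4851, -0.3746, 0.2863]
orientation: [2.445, 1.963, 0.003]
contact_force: [0.1, -0.2, 0.6]
grip_width: 0.06
gripper_force: 0.0
```

Call:
apply_moves:
  moves:
    - [0,0,0,0,0,0,0.4]
    - [0,0,0,0,0,0,0.4]
    - [0,0,0,0,0,0,0.4]
    - [0,0,0,0,0,0,0.4]
    - [0,0,0,0,0,0,0.4]
    - [0,0,0,0,0,0,0.4]
    - [0,0,0,0,0,0,0.4]
    - [0,0,0,0,0,0,0.4]

```text
clock: 25.48
tcp_pos: [0.4836, -0.3741, 0.28]
orientation: [-2.449, -1.966, 0.0]
contact_force: [0.7, 0.1, 0.1]
grip_width: 0.0598
gripper_force: 0.0
```

Run:
```python
from h import *
fr=[]
for i in range(10):
    fr.append(grab_frame('scene').astype(float))
o=telemetry.get_obs();print(o['clock'],o['tcp_pos'],o['contact_force'])
roi=lambda a:a[175:260,150:230]
print('motion',[round(np.abs(roi(f)-roi(fr[-1])).mean(),2) for f in fr])
print([(round(d['p'],2),d['extent']) for d in silhouettes('rack','scene')])
w=grab_frame('wrist')
a=cv2.resize(np.uint8(fr[-1])[150:290,150:290],(480,480),interpolation=cv2.INTER_CUBIC)
cv2.imwrite('pics/m10.png',np.hstack([a,cv2.resize(w[:,180:500],(320,480))]))
```

```text
25.9833 [ 0.48365567 -0.37416359  0.28053004] [-0.87100079  0.25964673  0.07206579]
motion [np.float64(1.93), np.float64(1.92), np.float64(1.95), np.float64(1.92), np.float64(1.92), np.float64(1.93), np.float64(1.93), np.float64(1.94), np.float64(1.92), np.float64(0.0)]
[(0.78, [186.1, 213.6, 59.3, 50.2])]
```

View pics/m10.png

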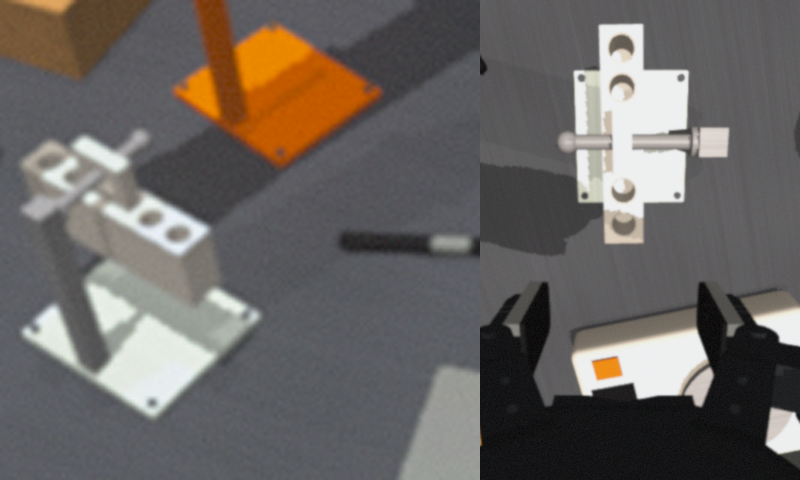

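The picture shows the rack hanging by its eye mid-peg, between the ball (wrist crop 567,141) and the post. It is level and still (frames differ only by noise), and the gripper is well clear. Handing in.

```bash
python3 -c "
from bench import order
print(order.hand_in())"
```

```text
the job is handed in; nothing more can be done
None
```

The rack was lifted out of the trough, stood on the mat and released, then re-gripped by its shoulder. It now hangs still on the steel peg behind the ball, and the job was handed in at about 26 s.

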